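# Move the dosing row from the carrying caddy into the bench rack

### The job

The four bottles stand in the wooden caddy in dosing order, beginning at its red end. Put them in the same order into the metal bench rack, where the row has to begin next to the open gold mixing tin: carry them over one at a time, the bottle at the red end first into the pocket nearest the tin, then on along the row. Set each bottle down upright on the pocket's floor without dropping it, and leave the mixing tin and the powder jar standing where they are.

Things in the scene. Friction and masses are not known exactly. Their poses are not given: they have to be found in the camera images.
- bottle_brown: brown glass bottle with a dark cap; round, 146 mm tall; to the fingers it is a plain upright cylinder of 40 mm over its whole height, shoulder and cap included. Origin: centre of its underside, z up its axis. Grip it from above with the pads' middle about 105 mm above its underside. Starts upright in one of the caddy's pockets (which one varies).
- bottle_pink: white bottle with a pink label and a light grey cap, the tallest of the four; round, 176 mm tall; to the fingers it is a plain upright cylinder of 43 mm over its whole height, shoulder and cap included. Origin: centre of its underside, z up its axis. Grip it from above with the pads' middle about 130 mm above its underside. Starts upright in one of the caddy's pockets (which one varies).
- bottle_clear: clear glass bottle, partly filled, with a white cap; round, 130 mm tall; to the fingers it is a plain upright cylinder of 43 mm over its whole height, shoulder and cap included. Origin: centre of its underside, z up its axis. Grip it from above with the pads' middle about 95 mm above its underside. Starts upright in one of the caddy's pockets (which one varies).
- bottle_white: opaque white bottle with a blue cap; round, 126 mm tall; to the fingers it is a plain upright cylinder of 37 mm over its whole height, shoulder and cap included. Origin: centre of its underside, z up its axis. Grip it from above with the pads' middle about 85 mm above its underside. Starts upright in one of the caddy's pockets (which one varies).
- caddy: wooden carrying caddy, fixed, 90 x 302 mm, 55 mm high to its top board (end cheeks 66 mm), the cheek at one end painted red. Four through pockets of 56 mm bore in one row along its own y axis, at y = +105 (the red end), +35, -35 and -105 mm, x = 0; the floor that the bottles stand on is at z = 10 mm. Origin: centre of its underside. It may stand to the left or right of the metal rack.
- rack: bare sheet-metal bench rack, fixed, 80 x 290 mm, 54 mm high to its top sheet. Four pockets of 56 mm bore in one row along its own y axis, at y = +105, +35, -35 and -105 mm, x = 0; the floor in them is at z = 8 mm. Empty at the start. Origin: centre of its underside. The mixing tin stands at one of its ends, the powder jar at the other.
- mixing_tin: open, low gold-coloured mixing tin, 88 mm diameter, 58 mm high, standing close to one end of the metal rack, at its own y about +200 or -200 mm (which end varies). Origin: centre of its underside. Loose; stays where it is.
- powder_jar: low glass jar of white powder with a dull grey-green lid, 80 mm diameter, 75 mm high, close to the other end of the metal rack. Origin: centre of its underside. Loose; stays where it is.
Not all that is in view belongs to the job. Leave any green or turquoise look-alike of the bottle_brown alone.

How it is judged (in metres and radians):
On the way, in this order (a step that is already met when the one before it is completed fails the run):
1. the first bottle, counted from the caddy's red end, stands released in the first pocket of the metal rack counted from the mixing tin, the later ones still waiting in the caddy (((z of bottle_brown in the frame of rack below 0.016 m and x of bottle_brown in the frame of rack between -0.014 and 0.014 m and y of bottle_brown in the frame of rack between -0.12 and 0.12 m and angle between bottle_brown's own z axis and vertical below 0.12 rad and contact force between the fingers and bottle_brown below 0.2 N and horizontal distance between bottle_brown and mixing_tin below 0.13 m) or (distance of bottle_brown from where it was at the start of the episode below 0.03 m and y of bottle_brown in the frame of caddy below 0.07 m)) and ((z of bottle_pink in the frame of rack below 0.016 m and x of bottle_pink in the frame of rack between -0.014 and 0.014 m and y of bottle_pink in the frame of rack between -0.12 and 0.12 m and angle between bottle_pink's own z axis and vertical below 0.12 rad and contact force between the fingers and bottle_pink below 0.2 N and horizontal distance between bottle_pink and mixing_tin below 0.13 m) or (distance of bottle_pink from where it was at the start of the episode below 0.03 m and y of bottle_pink in the frame of caddy below 0.07 m)) and ((z of bottle_clear in the frame of rack below 0.016 m and x of bottle_clear in the frame of rack between -0.014 and 0.014 m and y of bottle_clear in the frame of rack between -0.12 and 0.12 m and angle between bottle_clear's own z axis and vertical below 0.12 rad and contact force between the fingers and bottle_clear below 0.2 N and horizontal distance between bottle_clear and mixing_tin below 0.13 m) or (distance of bottle_clear from where it was at the start of the episode below 0.03 m and y of bottle_clear in the frame of caddy below 0.07 m)) and ((z of bottle_white in the frame of rack below 0.016 m and x of bottle_white in the frame of rack between -0.014 and 0.014 m and y of bottle_white in the frame of rack between -0.12 and 0.12 m and angle between bottle_white's own z axis and vertical below 0.12 rad and contact force between the fingers and bottle_white below 0.2 N and horizontal distance between bottle_white and mixing_tin below 0.13 m) or (distance of bottle_white from where it was at the start of the episode below 0.03 m and y of bottle_white in the frame of caddy below 0.07 m))), for 0.2 s.
2. the second bottle, counted from the caddy's red end, stands released in the second pocket of the metal rack counted from the mixing tin, the later ones still waiting in the caddy (((z of bottle_brown in the frame of rack below 0.016 m and x of bottle_brown in the frame of rack between -0.014 and 0.014 m and y of bottle_brown in the frame of rack between -0.12 and 0.12 m and angle between bottle_brown's own z axis and vertical below 0.12 rad and contact force between the fingers and bottle_brown below 0.2 N and horizontal distance between bottle_brown and mixing_tin below 0.2 m) or (distance of bottle_brown from where it was at the start of the episode below 0.03 m and y of bottle_brown in the frame of caddy below 0 m)) and ((z of bottle_pink in the frame of rack below 0.016 m and x of bottle_pink in the frame of rack between -0.014 and 0.014 m and y of bottle_pink in the frame of rack between -0.12 and 0.12 m and angle between bottle_pink's own z axis and vertical below 0.12 rad and contact force between the fingers and bottle_pink below 0.2 N and horizontal distance between bottle_pink and mixing_tin below 0.2 m) or (distance of bottle_pink from where it was at the start of the episode below 0.03 m and y of bottle_pink in the frame of caddy below 0 m)) and ((z of bottle_clear in the frame of rack below 0.016 m and x of bottle_clear in the frame of rack between -0.014 and 0.014 m and y of bottle_clear in the frame of rack between -0.12 and 0.12 m and angle between bottle_clear's own z axis and vertical below 0.12 rad and contact force between the fingers and bottle_clear below 0.2 N and horizontal distance between bottle_clear and mixing_tin below 0.2 m) or (distance of bottle_clear from where it was at the start of the episode below 0.03 m and y of bottle_clear in the frame of caddy below 0 m)) and ((z of bottle_white in the frame of rack below 0.016 m and x of bottle_white in the frame of rack between -0.014 and 0.014 m and y of bottle_white in the frame of rack between -0.12 and 0.12 m and angle between bottle_white's own z axis and vertical below 0.12 rad and contact force between the fingers and bottle_white below 0.2 N and horizontal distance between bottle_white and mixing_tin below 0.2 m) or (distance of bottle_white from where it was at the start of the episode below 0.03 m and y of bottle_white in the frame of caddy below 0 m))), for 0.2 s.
3. the third bottle, counted from the caddy's red end, stands released in the third pocket of the metal rack counted from the mixing tin, the later ones still waiting in the caddy (((z of bottle_brown in the frame of rack below 0.016 m and x of bottle_brown in the frame of rack between -0.014 and 0.014 m and y of bottle_brown in the frame of rack between -0.12 and 0.12 m and angle between bottle_brown's own z axis and vertical below 0.12 rad and contact force between the fingers and bottle_brown below 0.2 N and horizontal distance between bottle_brown and mixing_tin below 0.27 m) or (distance of bottle_brown from where it was at the start of the episode below 0.03 m and y of bottle_brown in the frame of caddy below -0.07 m)) and ((z of bottle_pink in the frame of rack below 0.016 m and x of bottle_pink in the frame of rack between -0.014 and 0.014 m and y of bottle_pink in the frame of rack between -0.12 and 0.12 m and angle between bottle_pink's own z axis and vertical below 0.12 rad and contact force between the fingers and bottle_pink below 0.2 N and horizontal distance between bottle_pink and mixing_tin below 0.27 m) or (distance of bottle_pink from where it was at the start of the episode below 0.03 m and y of bottle_pink in the frame of caddy below -0.07 m)) and ((z of bottle_clear in the frame of rack below 0.016 m and x of bottle_clear in the frame of rack between -0.014 and 0.014 m and y of bottle_clear in the frame of rack between -0.12 and 0.12 m and angle between bottle_clear's own z axis and vertical below 0.12 rad and contact force between the fingers and bottle_clear below 0.2 N and horizontal distance between bottle_clear and mixing_tin below 0.27 m) or (distance of bottle_clear from where it was at the start of the episode below 0.03 m and y of bottle_clear in the frame of caddy below -0.07 m)) and ((z of bottle_white in the frame of rack below 0.016 m and x of bottle_white in the frame of rack between -0.014 and 0.014 m and y of bottle_white in the frame of rack between -0.12 and 0.12 m and angle between bottle_white's own z axis and vertical below 0.12 rad and contact force between the fingers and bottle_white below 0.2 N and horizontal distance between bottle_white and mixing_tin below 0.27 m) or (distance of bottle_white from where it was at the start of the episode below 0.03 m and y of bottle_white in the frame of caddy below -0.07 m))), for 0.2 s.
At the end, for the whole second after the job is handed in: All four bottles stand released, at rest and upright (0.12 rad) on the floor of the metal rack's pockets (foot within 14 mm of the middle), one in each, in the caddy's order, the red end's bottle nearest the mixing tin; tin and powder jar within 20 mm of where they stood (z of each of bottle_brown, bottle_pink, bottle_clear, bottle_white in the frame of rack below 0.016 m and x of bottle_brown in the frame of rack between -0.014 and 0.014 m and y of bottle_brown in the frame of rack between -0.12 and 0.12 m and angle between each of bottle_brown, bottle_pink, bottle_clear, bottle_white's own z axis and vertical below 0.12 rad and contact force between the fingers and bottle_brown below 0.2 N and linear speed of each of bottle_brown, bottle_pink, bottle_clear, bottle_white below 0.02 m/s and x of bottle_pink in the frame of rack between -0.014 and 0.014 m and y of bottle_pink in the frame of rack between -0.12 and 0.12 m and contact force between the fingers and bottle_pink below 0.2 N and x of bottle_clear in the frame of rack between -0.014 and 0.014 m and y of bottle_clear in the frame of rack between -0.12 and 0.12 m and contact force between the fingers and bottle_clear below 0.2 N and x of bottle_white in the frame of rack between -0.014 and 0.014 m and y of bottle_white in the frame of rack between -0.12 and 0.12 m and contact force between the fingers and bottle_white below 0.2 N and distance of each of mixing_tin, powder_jar from where it was at the start of the episode below 0.02 m); the robot touches nothing.
It fails at once if a bottle is tipped over (angle between any of bottle_brown, bottle_pink, bottle_clear, bottle_white's own z axis and vertical above 0.6 rad).
It fails at once if a bottle is let fall from more than about 2 cm ((linear speed of bottle_brown above 0.65 m/s and contact force between the fingers and bottle_brown below 0.1 N) or (linear speed of bottle_pink above 0.65 m/s and contact force between the fingers and bottle_pink below 0.1 N) or (linear speed of bottle_clear above 0.65 m/s and contact force between the fingers and bottle_clear below 0.1 N) or (linear speed of bottle_white above 0.65 m/s and contact force between the fingers and bottle_white below 0.1 N)).
It fails at once if the mixing tin or the powder jar is pushed away or knocked over ((distance of mixing_tin from where it was at the start of the episode above 0.02 m or angle between mixing_tin's own z axis and vertical above 0.5 rad) or (distance of powder_jar from where it was at the start of the episode above 0.02 m or angle between powder_jar's own z axis and vertical above 0.5 rad)).
It fails at once if a pocket of the metal rack is filled while the next one nearer the mixing tin is empty (out of order, or a placed bottle taken out again) ((((z of bottle_brown in the frame of rack below 0.016 m and y of bottle_brown in the frame of rack between -0.12 and 0.12 m and horizontal distance between bottle_brown and mixing_tin between 0.13 and 0.2 m) or (z of bottle_pink in the frame of rack below 0.016 m and y of bottle_pink in the frame of rack between -0.12 and 0.12 m and horizontal distance between bottle_pink and mixing_tin between 0.13 and 0.2 m) or (z of bottle_clear in the frame of rack below 0.016 m and y of bottle_clear in the frame of rack between -0.12 and 0.12 m and horizontal distance between bottle_clear and mixing_tin between 0.13 and 0.2 m) or (z of bottle_white in the frame of rack below 0.016 m and y of bottle_white in the frame of rack between -0.12 and 0.12 m and horizontal distance between bottle_white and mixing_tin between 0.13 and 0.2 m)) and not ((y of bottle_brown in the frame of rack between -0.12 and 0.12 m and horizontal distance between bottle_brown and mixing_tin between 0.06 and 0.13 m) or (y of bottle_pink in the frame of rack between -0.12 and 0.12 m and horizontal distance between bottle_pink and mixing_tin between 0.06 and 0.13 m) or (y of bottle_clear in the frame of rack between -0.12 and 0.12 m and horizontal distance between bottle_clear and mixing_tin between 0.06 and 0.13 m) or (y of bottle_white in the frame of rack between -0.12 and 0.12 m and horizontal distance between bottle_white and mixing_tin between 0.06 and 0.13 m))) or (((z of bottle_brown in the frame of rack below 0.016 m and y of bottle_brown in the frame of rack between -0.12 and 0.12 m and horizontal distance between bottle_brown and mixing_tin between 0.2 and 0.27 m) or (z of bottle_pink in the frame of rack below 0.016 m and y of bottle_pink in the frame of rack between -0.12 and 0.12 m and horizontal distance between bottle_pink and mixing_tin between 0.2 and 0.27 m) or (z of bottle_clear in the frame of rack below 0.016 m and y of bottle_clear in the frame of rack between -0.12 and 0.12 m and horizontal distance between bottle_clear and mixing_tin between 0.2 and 0.27 m) or (z of bottle_white in the frame of rack below 0.016 m and y of bottle_white in the frame of rack between -0.12 and 0.12 m and horizontal distance between bottle_white and mixing_tin between 0.2 and 0.27 m)) and not ((y of bottle_brown in the frame of rack between -0.12 and 0.12 m and horizontal distance between bottle_brown and mixing_tin between 0.13 and 0.2 m) or (y of bottle_pink in the frame of rack between -0.12 and 0.12 m and horizontal distance between bottle_pink and mixing_tin between 0.13 and 0.2 m) or (y of bottle_clear in the frame of rack between -0.12 and 0.12 m and horizontal distance between bottle_clear and mixing_tin between 0.13 and 0.2 m) or (y of bottle_white in the frame of rack between -0.12 and 0.12 m and horizontal distance between bottle_white and mixing_tin between 0.13 and 0.2 m))) or (((z of bottle_brown in the frame of rack below 0.016 m and y of bottle_brown in the frame of rack between -0.12 and 0.12 m and horizontal distance between bottle_brown and mixing_tin between 0.27 and 0.34 m) or (z of bottle_pink in the frame of rack below 0.016 m and y of bottle_pink in the frame of rack between -0.12 and 0.12 m and horizontal distance between bottle_pink and mixing_tin between 0.27 and 0.34 m) or (z of bottle_clear in the frame of rack below 0.016 m and y of bottle_clear in the frame of rack between -0.12 and 0.12 m and horizontal distance between bottle_clear and mixing_tin between 0.27 and 0.34 m) or (z of bottle_white in the frame of rack below 0.016 m and y of bottle_white in the frame of rack between -0.12 and 0.12 m and horizontal distance between bottle_white and mixing_tin between 0.27 and 0.34 m)) and not ((y of bottle_brown in the frame of rack between -0.12 and 0.12 m and horizontal distance between bottle_brown and mixing_tin between 0.2 and 0.27 m) or (y of bottle_pink in the frame of rack between -0.12 and 0.12 m and horizontal distance between bottle_pink and mixing_tin between 0.2 and 0.27 m) or (y of bottle_clear in the frame of rack between -0.12 and 0.12 m and horizontal distance between bottle_clear and mixing_tin between 0.2 and 0.27 m) or (y of bottle_white in the frame of rack between -0.12 and 0.12 m and horizontal distance between bottle_white and mixing_tin between 0.2 and 0.27 m)))).
It also fails if it takes over 112 s, if anything falls off the work surface, if the arm or the gripper's body presses on something with over 40 N, if the wrist force passes 120 N, or if a joint passes its speed limit or range.

### The arm

A 6-joint arm with a two-finger parallel gripper is mounted at the origin on a cart in front of the work surface, level with it; the furniture and walls round the work are solid. World frame = base frame: x ahead of the robot, y to its left, z up, the work surface at z = 0. Lengths are in mm, angles in rad, forces in N, time in s.
With the tool pointing down it reaches from about 275 to 825 mm from the base axis. Payload 4.9 kg.
Tool frame: the origin (TCP) lies at the very end of the fingers, on their centre line; the grasp point (between the pads) lies 19 mm behind it; z points along the fingers, y is the line along which they close (so a half turn about z gives the same grasp; the last joint's range is limited). The gripper opens to 85 mm and grips with 20 to 120 N. Pads are 22 mm wide; open, the fingers measure 114 mm over their backs; the gripper's body (76 mm by 85 mm) begins 54 mm behind the grasp point. The pads swing forward as they close: fully open they stand 13 mm farther back than shut.
Start: joints at [-1.357, 0.326, -0.193, 1.052, 0, 1.437], TCP at [187.469, -517.082, 231.281] pointing down, gripper open.
Joint ranges: [-2.65, 2.65], [-0.97, 1.79], [-1.3, 1.35], [-1.93, 2.1], [-1.47, 1.37], [-3.14, 3.14]. Speed limits (rad/s): [2.57, 2.57, 3.14, 3.14, 3.14, 3.14].

### API

Orientations are given as [roll, pitch, yaw] about the fixed x, y, z axes, in that order (R = Rz(yaw) Ry(pitch) Rx(roll)).
In Python, from bench import bot, solve_ik, imaging gives the robot as it stands. Calls block until the motion is done:
- bot.move_ptp(position, orientation): joint-space move of the TCP to a pose.
- bot.movel(position, rot=None, max_speed=150, threshold=None): straight line of the TCP; rot=None keeps the orientation; max_speed is the mean speed in mm/s. With threshold (N) it stops when the force on the tool has changed by that much, and returns True; else False.
- bot.move_j(angles): joint-space move.
- bot.grip(opening, effort=None): opening from 0.0 (shut) to 1.0 (fully open); effort is the grip in N (None keeps the last); returns when the fingers have stopped.
- bot.dwell(seconds).
- solve_ik(position, orientation): joint angles nearest the present ones, or None.
- bot.get_state(): the state.
- imaging.capture(name): name is "scene" or "top" or "wrist"; returns the picture (420x560x3 uint8, blue, green, red); there is no depth.
- imaging.camera_model(name): a dict with "K" (3x3 intrinsics, pixels), "k1" (the pictures are not rectified: a ray, as slopes to the right and down, at radius r is drawn at 1 + k1 r^2 times it, then the intrinsics apply), "position" and "rotation" of the camera in the world. Camera axes: x right, y up, looking along -z (the intrinsics and any distortion apply to the point x, -y, -z); pixel columns grow to the right and rows downward; lengths in mm; the calibration is good to about 2 mm. A picture is of the moment at which its call begins: read the wrist's pose just before it. camera_model takes no time and is no camera call; for the wrist camera it gives the pose at the moment of the call.
A pose or a line that the arm cannot do raises bot.IKError and nothing moves.
- bot.sign_off(): hands the job in; it is judged then, once.
The state is a dict: "t": time; "qpos": joint angles; "joint_velocities": joint speeds; "effort": joint torques, N m; "tcp_pos": TCP position; "orientation": TCP orientation; "contact_force": force on the tool from outside, world axes, zero at the start; "wrist_torque": the same for the moment, N m; "opening": opening from 0.0 (shut) to 1.0 (fully open); "gripper_force": force on a finger pad.
Only numpy, scipy, OpenCV 4.12 (cv2) and the standard library are available. Lean on these libraries where they do the work, as an engineer would, in place of code of your own. Each camera call takes 0.05 s, during which the arm holds its last target. There are 200 camera calls.

## Working session

There is one attempt and no reset: what is moved stays moved. The work goes in short steps, each a Python script; the robot and the scene stay as the last script left them, time stands still between calls to the robot, and variables do not carry over. Pictures are saved under pics/ and viewed, at most 14 in all, crops included, and the job is handed in when it is done.

```bash
ls; mkdir -p pics
python3 - <<'E'
from bench import bot, imaging
import cv2
for n in ("top","scene"):
    cv2.imwrite(f"pics/{n}0.png",cv2.resize(imaging.capture(n),(800,600),interpolation=cv2.INTER_CUBIC))
    print(n,imaging.camera_model(n))
s=bot.get_state();print(s['t'],s['orientation'])
E
```

```text
pics
top {'K': array([[473.40690994,   0.        , 275.10534893],
       [  0.        , 473.40690994, 206.62303965],
       [  0.        ,   0.        ,   1.        ]]), 'k1': -0.07091395778152074, 'position': array([ 365.40658303,  -36.09015519, 1471.07035275]), 'rotation': array([ 0.10026918, -0.01437211, -1.57735918])}
scene {'K': array([[406.56179705,   0.        , 278.25823757],
       [  0.        , 406.56179705, 208.06902563],
       [  0.        ,   0.        ,   1.        ]]), 'k1': 0.034299883687925595, 'position': array([-334.77935884,  484.39021143,  666.06839937]), 'rotation': array([ 1.01003531, -0.0136235 , -2.11647988])}
0.1 [-3.14001685e+00 -2.12233378e-04  3.47729619e-01]
```

View pics/top0.png

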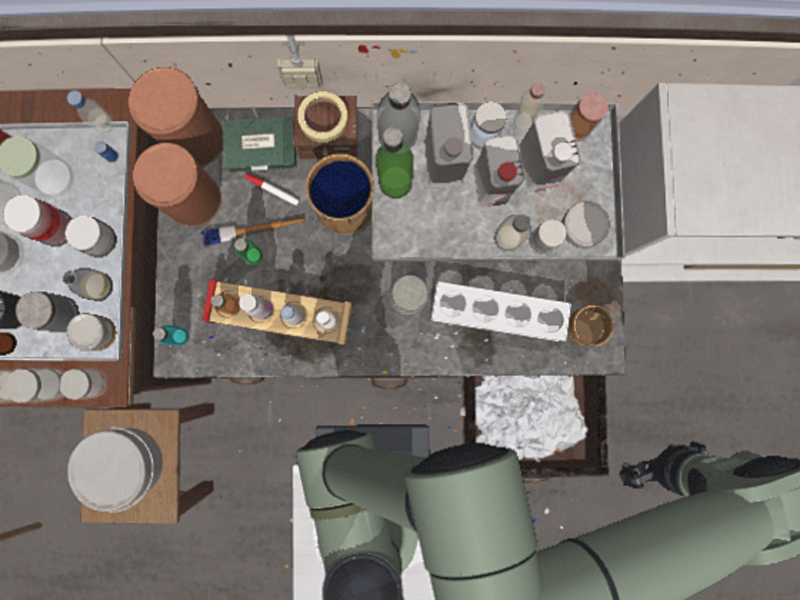

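View pics/scene0.png

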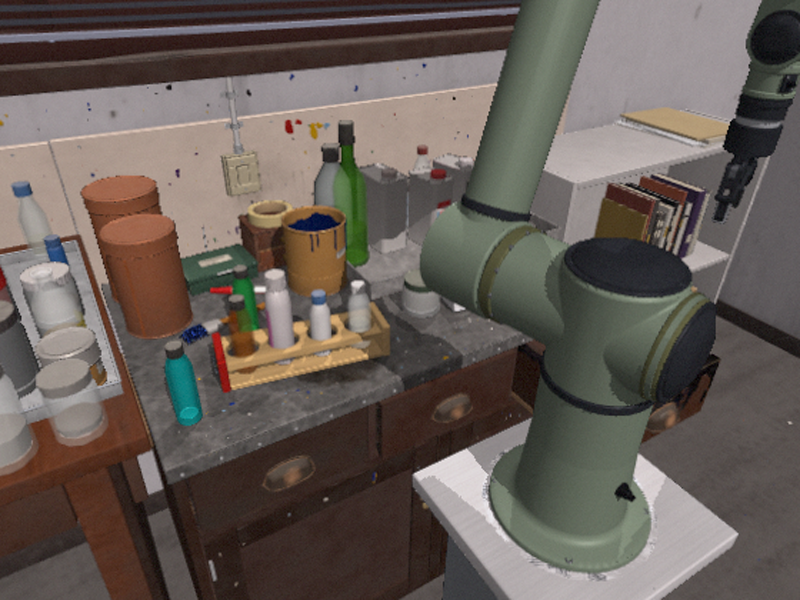

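The top view shows the caddy (800-px image) at about (210–348, 285–340) with its red end on the left, and the rack at (435–570, 283–340) with the tin at (590,325) on its right end and the jar at (409,293) on its left. From the red end the bottles run brown (228,302), pink (255,305), white with blue cap (291,315), clear (325,320). The look-alikes are green (247,250) and turquoise (172,335), and both stay untouched. I'll confirm with an enlarged crop.

```bash
cat > h.py <<'E'
import numpy as np, cv2
from scipy.spatial.transform import Rotation as Ro
from bench import bot, solve_ik, imaging
def RC(m): return Ro.from_euler('xyz',m['rotation']).as_matrix()
def ray(m,uv,z):
    """native pixel -> world point on plane z (mm)"""
    p=cv2.undistortPoints(np.array([[uv]],float),m['K'],np.array([m['k1'],0,0,0.]))[0,0]
    d=RC(m)@np.array([p[0],-p[1],-1]); return m['position']+d*(z-m['position'][2])/d[2]
def proj(m,P):
    P=np.atleast_2d(np.array(P,float)); c=(P-m['position'])@RC(m); c=c*[1,-1,-1]
    return cv2.projectPoints(c,np.zeros(3),np.zeros(3),m['K'],np.array([m['k1'],0,0,0.]))[0][:,0]
def crop(img,x,y,w,h,s,name):
    cv2.imwrite(f"pics/{name}.png",cv2.resize(img[y:y+h,x:x+w],None,fx=s,fy=s,interpolation=cv2.INTER_CUBIC))
E
python3 - <<'E'
from h import *
m=imaging.camera_model("top"); i=imaging.capture("top")
a=i[188:248,138:252];b=i[188:248,296:436]
A=cv2.resize(a,None,fx=5,fy=5,interpolation=cv2.INTER_CUBIC);B=cv2.resize(b,None,fx=5,fy=5,interpolation=cv2.INTER_CUBIC)
o=np.zeros((600,800,3),np.uint8);o[:300,:570]=A;o[300:,:700]=B
cv2.imwrite("pics/c1.png",o)
s=bot.get_state();print(proj(m,s['tcp_pos'])*800/560, proj(imaging.camera_model("scene"),s['tcp_pos'])*800/560)
E
```

```text
[[645.71664822 457.99341445]] [[719.96708412 220.19471853]]
```

View pics/c1.png

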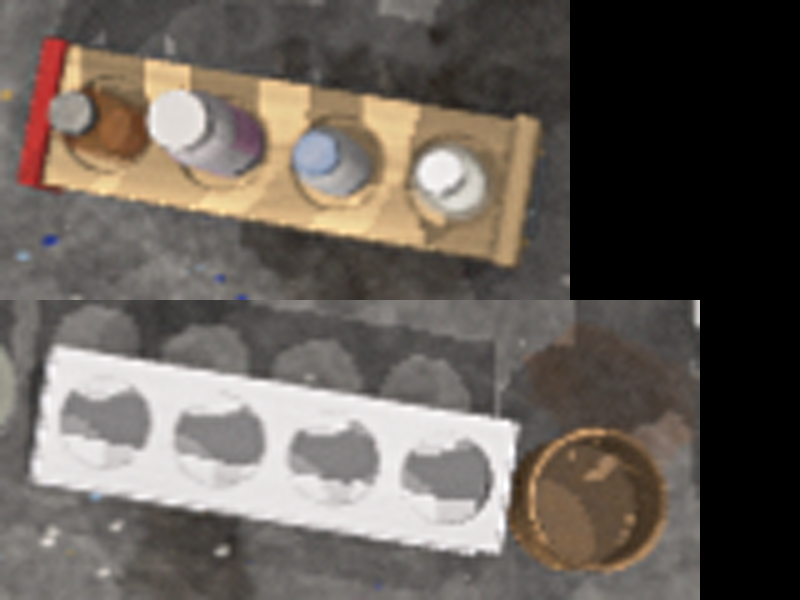

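```bash
cat > fit.py <<'E'
from h import *
from scipy.optimize import least_squares
m=imaging.camera_model("top")
def nat(p,x0,y0=188,s=5): return ((np.array(p,float)+.5)/s-.5)+[x0,y0]
rack=nat([(55,46),(518,123),(502,253),(33,182)],296); rh=nat([(105,121),(220,138),(334,159),(447,177)],296)
cad=nat([(48,38),(540,120),(515,267),(20,184)],138)
def fit(pix,loc):
    loc=np.array(loc,float)
    f=lambda q:(proj(m,np.c_[np.c_[loc[:,0]*np.cos(q[2])-loc[:,1]*np.sin(q[2])+q[0],loc[:,0]*np.sin(q[2])+loc[:,1]*np.cos(q[2])+q[1]],loc[:,2]])-pix).ravel()
    w=ray(m,pix.mean(0),50); r=least_squares(f,[w[0],w[1],-.2]); return r
cor=lambda X,Y,z:[(X,Y,z),(X,-Y,z),(-X,-Y,z),(-X,Y,z)]
if __name__=="__main__":
    for n,p,l in (("rack cor",rack,cor(40,145,54)),("rack holes",rh,[(0,y,54) for y in(105,35,-35,-105)]),
      ("rack both",np.r_[rack,rh],cor(40,145,54)+[(0,y,54) for y in(105,35,-35,-105)]),("caddy",cad,cor(45,151,66))):
        r=fit(p,l);print(n,r.x.round(4),r.fun.round(2))
    P=[ray(m,u,54) for u in rack];print("rack sides",[round(float(np.linalg.norm(P[i]-P[i-1])),1) for i in range(4)])
    P=[ray(m,u,66) for u in cad];print("cad sides",[round(float(np.linalg.norm(P[i]-P[i-1])),1) for i in range(4)])
    for n,p,x0,z in (("brown cap",(72,113),138,156),("pink cap",(178,118),138,186),("white cap",(317,152),138,136),("clear cap",(440,170),138,140),("tin rim",(597,198),296,58)):
        print(n,ray(m,nat(p,x0),z).round(1))
E
python3 fit.py
```

```text
rack cor [ 4.728687e+02 -2.864898e+02 -1.631000e-01] [-0.91  0.43  0.83  0.04  0.6   0.15 -0.49 -0.64]
rack holes [ 4.741611e+02 -2.858203e+02 -1.701000e-01] [ 0.03 -0.13 -0.08  0.26 -0.05 -0.15  0.1   0.02]
rack both [ 4.735154e+02 -2.861546e+02 -1.646000e-01] [-0.99  0.15  0.72 -0.09  0.45  0.   -0.61 -0.93  0.12  0.27  0.03  0.54
  0.08 -0.    0.24  0.04]
caddy [ 4.739096e+02  1.856879e+02 -1.703000e-01] [-0.41 -0.28  0.51 -0.16  0.38  0.3  -0.5   0.12]
rack sides [83.4, 285.0, 79.6, 286.4]
cad sides [88.8, 299.2, 88.6, 299.3]
brown cap [489.3 288.1 156. ]
pink cap [483.5 222.5 186. ]
white cap [468.4 153.5 136. ]
clear cap [457.5  83.6 140. ]
tin rim [ 442.8 -479.3   58. ]
```

Run:
```python
from h import *
for yaw in (1.4007,1.4007-np.pi):
    for p in ([474,186,360],[492,289,96],[492,289,320],[456,82,320],[456,-390,96],[456,-390,320],[491,-183,320],[474,-286,360]):
        q=solve_ik(p,[np.pi,0,yaw]); print(round(yaw,2),p,None if q is None else np.round(q,2))
m=imaging.camera_model("wrist");s=bot.get_state();T=Ro.from_euler('xyz',s['orientation'])
print(T.inv().apply(m['position']-s['tcp_pos']),m['K'][0,0],m['k1'],(T.inv()*Ro.from_euler('xyz',m['rotation'])).as_matrix().round(2))
```

```text
1.4 [474, 186, 360] [ 0.23  0.2  -0.04  1.33  0.    1.97]
1.4 [492, 289, 96] [ 0.4   0.49 -0.32  0.76  0.    2.14]
1.4 [492, 289, 320] [0.4  0.33 0.03 1.28 0.   2.14]
1.4 [456, 82, 320] [ 0.02  0.12 -0.24  1.22  0.    1.76]
1.4 [456, -390, 96] [-0.83  0.53 -0.24  0.8   0.    0.91]
1.4 [456, -390, 320] [-0.83  0.38  0.12  1.3   0.    0.91]
1.4 [491, -183, 320] [-0.5   0.23 -0.09  1.25  0.    1.24]
1.4 [474, -286, 360] [-0.68  0.29  0.08  1.36  0.    1.06]
-1.74 [474, 186, 360] [ 0.23  0.2  -0.04  1.33  0.   -1.17]
-1.74 [492, 289, 96] [ 0.4   0.49 -0.32  0.76  0.   -1.  ]
-1.74 [492, 289, 320] [ 0.4   0.33  0.03  1.28  0.   -1.  ]
-1.74 [456, 82, 320] [ 0.02  0.12 -0.24  1.22  0.   -1.38]
-1.74 [456, -390, 96] [-0.83  0.53 -0.24  0.8   0.   -2.23]
-1.74 [456, -390, 320] [-0.83  0.38  0.12  1.3   0.   -2.23]
-1.74 [491, -183, 320] [-0.5   0.23 -0.09  1.25  0.   -1.9 ]
-1.74 [474, -286, 360] [-0.68  0.29  0.08  1.36  0.   -2.08]
[  72.97091491   -0.89644865 -142.76092507] 371.40351962382016 -0.09996113806762441 [[ 0.    0.96  0.29]
 [ 1.   -0.    0.  ]
 [ 0.    0.29 -0.96]]
```

Run:
```python
from h import *
import pickle
bot.movel([187.5,-517,340]); 
D={}
for n,p in (("rack",[474,-286,400]),("caddy",[474,186,400])):
    bot.move_ptp(p,[np.pi,0,1.4007]); bot.dwell(.15)
    m=imaging.camera_model("wrist"); i=imaging.capture("wrist"); D[n]=(m,i)
    cv2.imwrite(f"pics/w_{n}.png",cv2.resize(i,(800,600),interpolation=cv2.INTER_CUBIC))
pickle.dump(D,open("w.pkl","wb"));print(bot.get_state()['t'])
```

```text
4.5417
```

View pics/w_rack.png

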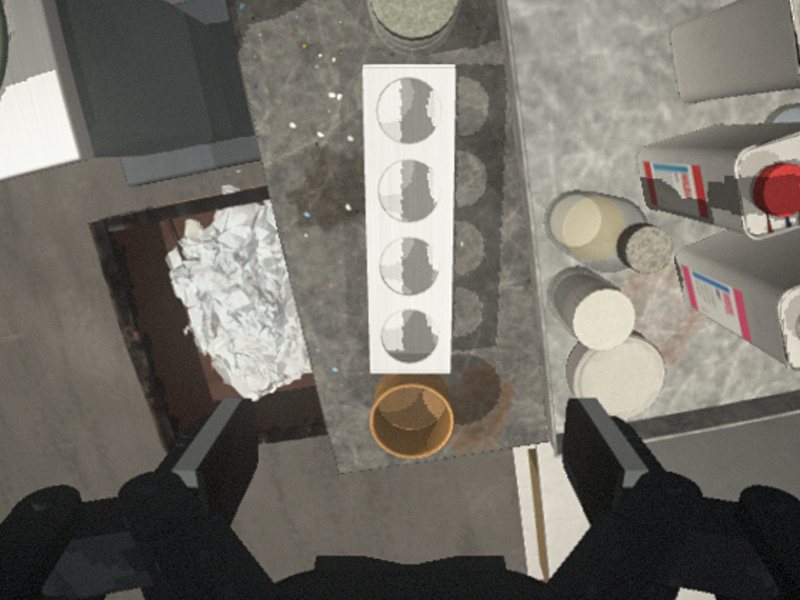

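View pics/w_caddy.png

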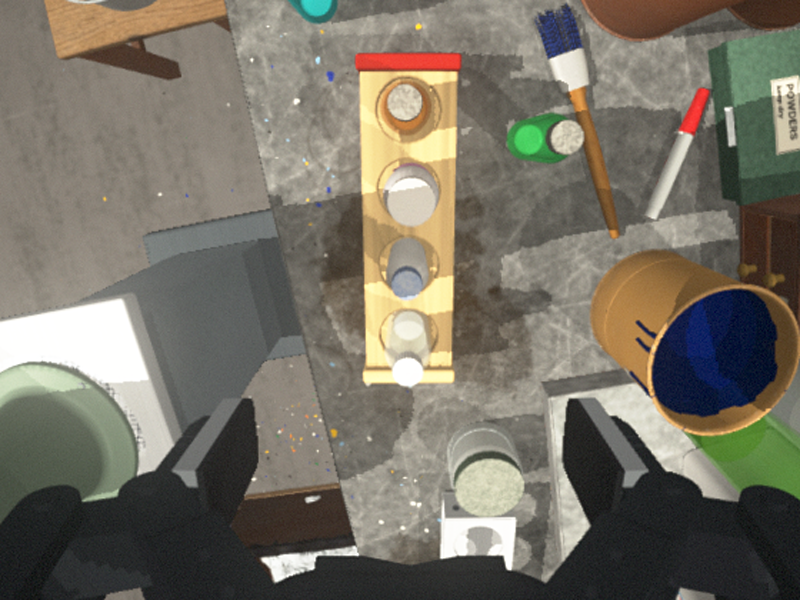

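Rack (top = jar side): corners (363,66), (455,66), (450,373), (370,374), with four empty holes down x≈409. The caddy crop confirms the order from the red cheek (y≈60): brown (405,103), pink (410,200), white with blue cap (406,283), clear (407,371). The green bottle stands apart at (545,138).

Run:
```python
import fit,pickle; from fit import *
D=pickle.load(open("w.pkl","rb"))
n=lambda p:(np.array(p,float)+.5)*.7-.5
fit.m=D["rack"][0]
c=n([(363,66),(455,66),(450,373),(370,374)]);h=n([(409,111),(408.5,190),(409,266),(410,336)])
def co(X,Y,z): return [(-X,Y,z),(X,Y,z),(X,-Y,z),(-X,-Y,z)]
H=[(0,y,54) for y in(105,35,-35,-105)]
for p,l in ((c,co(40,145,54)),(h,H),(np.r_[c,h],co(40,145,54)+H)):
    r=fit.fit(p,l);print("rack",r.x.round(3),r.fun.round(1))
print("tin",ray(fit.m,n((411,421)),58).round(1))
fit.m=D["caddy"][0]
r=fit.fit(n([(356,54),(461,53),(454,382),(364,384)]),co(45,151,66));q=r.x;print("caddy",q.round(3),r.fun.round(1))
for k,p,z in (("brown",(405,103),156),("pink",(410,203),186),("white",(406,283),136),("clear",(407,371),140)):
    w=ray(fit.m,n(p),z); d=w[:2]-q[:2]; c,s=np.cos(q[2]),np.sin(q[2]); print(k,w.round(1),"caddy frame",(c*d[0]+s*d[1]).round(1),(-s*d[0]+c*d[1]).round(1))
```

```text
Traceback (most recent call last):
AttributeError: 'function' object has no attribute 'fit'
```

Run:
```python
import fit as F,pickle; from h import *
D=pickle.load(open("w.pkl","rb"))
n=lambda p:(np.array(p,float)+.5)*.7-.5
F.m=D["rack"][0]
c=n([(363,66),(455,66),(450,373),(370,374)]);h=n([(409,111),(408.5,190),(409,266),(410,336)])
def co(X,Y,z): return [(-X,Y,z),(X,Y,z),(X,-Y,z),(-X,-Y,z)]
H=[(0,y,54) for y in(105,35,-35,-105)]
for p,l in ((c,co(40,145,54)),(h,H),(np.r_[c,h],co(40,145,54)+H)):
    r=F.fit(p,l);print("rack",r.x.round(3),r.fun.round(1))
print("tin",ray(F.m,n((411,421)),58).round(1))
F.m=D["caddy"][0]
r=F.fit(n([(356,54),(461,53),(454,382),(364,384)]),co(45,151,66));q=r.x;print("caddy",q.round(3),r.fun.round(1))
for k,p,z in (("brown",(405,103),156),("pink",(410,203),186),("white",(406,283),136),("clear",(407,371),140)):
    w=ray(F.m,n(p),z); d=w[:2]-q[:2]; c,s=np.cos(q[2]),np.sin(q[2]); print(k,w.round(1),"caddy frame",(c*d[0]+s*d[1]).round(1),(-s*d[0]+c*d[1]).round(1))
```

```text
rack [ 4.71006e+02 -2.87213e+02 -1.69000e-01] [-0.3 -0.8  0.3 -1.1 -0.1  1.6  0.1  1. ]
rack [ 4.70962e+02 -2.85346e+02 -1.68000e-01] [-0.3 -0.6  0.3  0.5  0.2  0.1 -0.3  0.1]
rack [ 4.70983e+02 -2.86275e+02 -1.69000e-01] [-0.5 -1.6  0.1 -1.9 -0.2  1.  -0.   0.4 -0.1  0.2  0.5  1.2  0.3  0.8
 -0.2  0.7]
tin [ 439.2 -479.    58. ]
caddy [ 4.7194e+02  1.8682e+02 -1.6900e-01] [-1.  -0.8  0.7 -0.3  0.6  1.4 -0.3  0.1]
brown [487.2 288.8 156. ] caddy frame -2.1 103.1
pink [479.4 223.2 186. ] caddy frame 1.2 37.1
white [464.7 157.  136. ] caddy frame -2.1 -30.6
clear [452.8  84.2 140. ] caddy frame -1.5 -104.3
```

```bash
cat >> h.py <<'E'
RACK=(472.3,-286.0,-0.169); CAD=(472.7,186.3,-0.17)
GR=dict(brown=105,pink=130,white=85,clear=95)
O=[np.pi,0,np.pi/2-0.17]
def w(F,x,y,z): c,s=np.cos(F[2]),np.sin(F[2]); return [F[0]+c*x-s*y,F[1]+s*x+c*y,z]
def st(tag):
    s=bot.get_state(); print(tag,round(s['t'],2),np.round(s['tcp_pos'],1),"open",round(s['opening'],3),"F",np.round(s['contact_force'],1),"grip",round(s['gripper_force'],1))
def pick(b,x,y,travel):
    z=10+GR[b]-19
    bot.grip(1.0,40); bot.move_ptp(w(CAD,x,y,travel),O)
    bot.movel(w(CAD,x,y,z),max_speed=140); st("at")
    bot.grip(0.0,40); st("gripped")
    bot.movel(w(CAD,x,y,z+20),max_speed=60); st("lift")
    bot.movel(w(CAD,x,y,travel),max_speed=160)
def place(b,x,y,travel):
    z=8+GR[b]-19
    bot.movel(w(RACK,x,y,travel),max_speed=260)
    bot.movel(w(RACK,x,y,z+52),max_speed=160); bot.dwell(.15); st("above")
    if bot.movel(w(RACK,x,y,z+12),max_speed=50,threshold=6): st("BLOCKED"); return False
    bot.dwell(.1); hit=bot.movel(w(RACK,x,y,z-4),max_speed=25,threshold=5); st(f"floor hit={hit}"); return True
def leave(b,x,y,up=330):
    bot.grip(0.85); st("released"); bot.dwell(.3)
    bot.movel(w(RACK,x,y,up),max_speed=180)
E
python3 - <<'E'
from h import *
pick("brown",-1,103.7,310); st("up"); print(place("brown",0,-105,310))
E
```

```text
at 7.04 [489.8 288.9  96.8] open 1.0 F [-0.3 -0.6 -0.1] grip 0.0
gripped 7.53 [489.3 288.8  96.4] open 0.459 F [-1.  -1.2  4. ] grip 39.9
lift 8.02 [489.6 288.8 116.4] open 0.459 F [-0.3 -0.4 -1.1] grip 40.3
up 9.38 [488.8 288.5 308.9] open 0.457 F [ 0.1  0.4 -0.4] grip 40.3
above 13.47 [ 455.1 -390.   147.1] open 0.456 F [-0.3  0.1 -1.7] grip 40.3
floor hit=True 15.02 [ 454.6 -389.6   94.4] open 0.459 F [-0.7 -0.4  5.2] grip 40.7
True
```

Run:
```python
from h import *
leave("brown",0,-105,300)
i=imaging.capture("wrist");cv2.imwrite("pics/p1.png",cv2.resize(i,(800,600)));print(imaging.camera_model("wrist")["position"])
pick("pink",0.5,37.2,310); st("up"); print(place("pink",0,-35,310))
i=imaging.capture("top");crop(i,290,180,150,75,5,"p2")
```

```text
released 15.44 [ 454.  -388.9   93.4] open 0.851 F [-0.5 -0.1  0.5] grip 0.0
[ 465.75627454 -315.94779445  441.69807439]
at 21.07 [480.1 223.1 121.7] open 0.999 F [-0.6 -0.   0.1] grip 0.0
gripped 21.55 [480.1 222.9 121.5] open 0.499 F [ 0.7 -0.4  4.5] grip 40.0
lift 22.03 [479.6 222.9 141.3] open 0.493 F [-0.5  0.9 -2.1] grip 40.1
up 23.24 [478.9 222.7 308.9] open 0.496 F [-0.1 -0.6 -1.7] grip 40.1
above 26.65 [ 467.  -321.   172.2] open 0.496 F [ 0.3  0.8 -0.8] grip 40.1
floor hit=True 28.2 [ 467.  -320.6  119.3] open 0.495 F [ 1.8 -0.5  2.7] grip 39.9
True
```

View pics/p2.png

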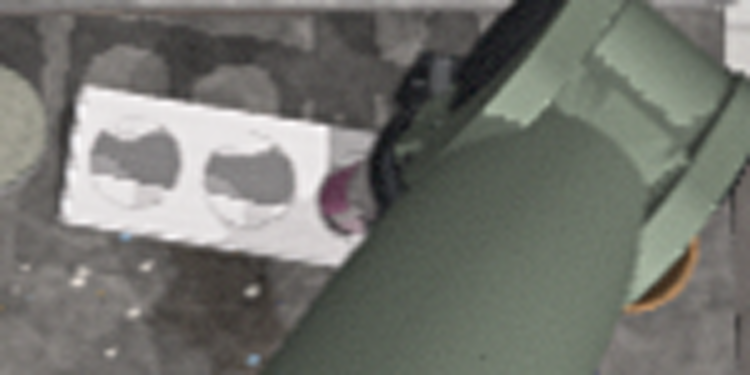

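View pics/p1.png

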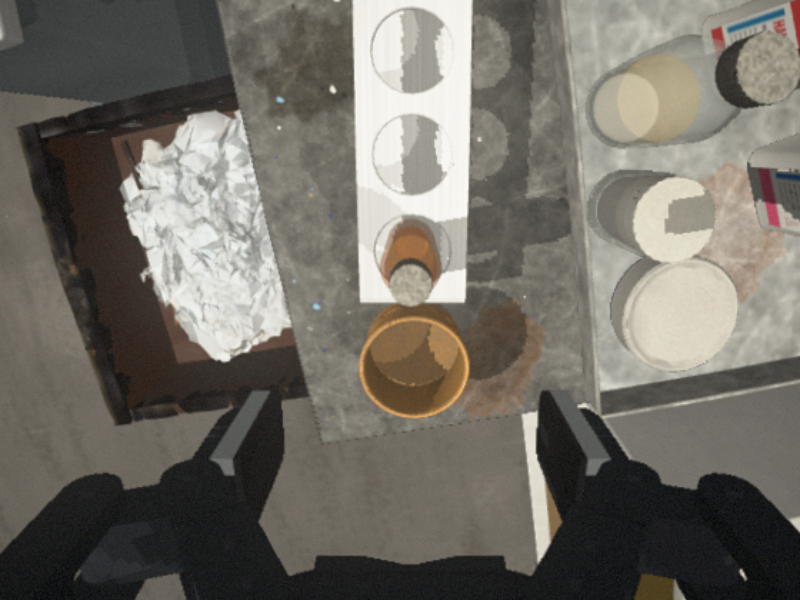

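Brown stands centred and upright in the pocket next to the tin, with its cap at (410,283) above the hole at (412,250). Pink has reached the floor height in the second pocket (TCP 119.3 mm, expected 119), so I'll release it and go on to white.

Run:
```python
from h import *
leave("pink",0,-35,300)
pick("white",-1,-32.5,290); st("up"); print(place("white",0,35,290))
```

```text
released 28.65 [ 465.8 -319.9  118.4] open 0.85 F [-0.5 -0.3  0.1] grip 0.0
at 33.81 [466.8 154.5  76.6] open 1.002 F [0.2 0.2 0.4] grip 0.0
gripped 34.32 [466.5 154.5  76.3] open 0.418 F [-0.2  0.1  3.9] grip 39.9
lift 34.8 [466.6 154.5  96.4] open 0.426 F [-0.8  0.6 -0.9] grip 40.0
up 36.17 [465.7 154.3 289.1] open 0.423 F [-0.4 -0.1 -1. ] grip 40.0
above 39.2 [ 478.8 -251.9  127. ] open 0.422 F [-0.1 -0.1 -0.9] grip 40.0
floor hit=True 40.75 [ 478.2 -251.5   74.4] open 0.424 F [-0.6  0.7  5.2] grip 40.5
True
```

Run:
```python
from h import *
leave("white",0,35,300)
i=imaging.capture("wrist");cv2.imwrite("pics/p3.png",cv2.resize(i,(800,600)))
pick("clear",-0.5,-104,290); st("up"); print(place("clear",0,105,290))
```

```text
released 41.19 [ 477.6 -251.1   73.7] open 0.854 F [0.1 0.7 0.4] grip 0.0
at 46.12 [455.2  83.9  86.6] open 1.004 F [ 0.5  0.5 -0.4] grip 0.0
gripped 46.6 [455.   83.9  86.4] open 0.497 F [-0.6  0.5  5.7] grip 40.5
lift 47.08 [454.9  83.9 106.3] open 0.497 F [ 0.1  0.3 -2.6] grip 40.7
up 48.38 [454.   83.9 289.1] open 0.493 F [-0.   0.5 -1.8] grip 40.7
above 50.83 [ 490.6 -182.8  137. ] open 0.494 F [ 0.6  0.7 -1.2] grip 40.7
floor hit=True 52.38 [ 490.  -182.6   84.5] open 0.493 F [-0.8  0.3  5.7] grip 41.2
True
```

View pics/p3.png

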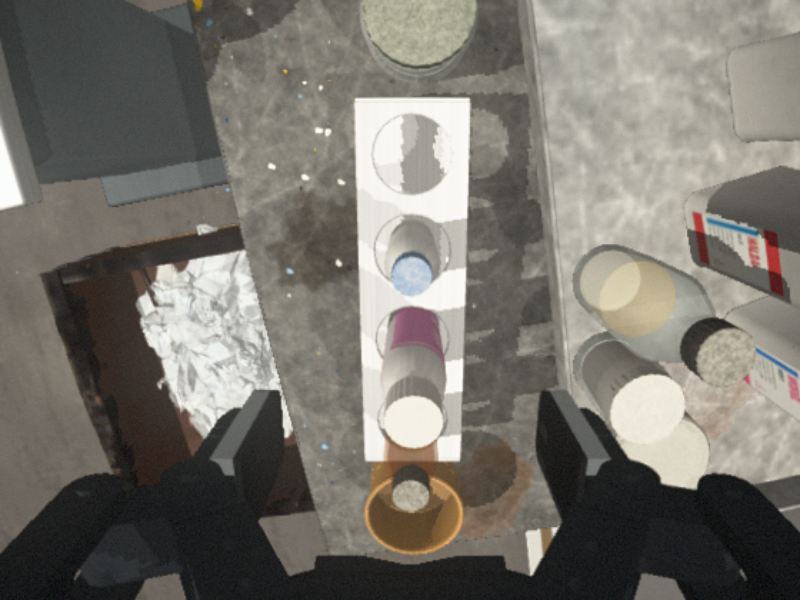

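The wrist view shows white (411,272), pink (413,420) and brown (410,490) upright and in order from the jar side to the tin, with the fourth pocket (411,153) still empty. Clear is on the floor of that pocket, so I'll release it and check from above.

Run:
```python
from h import *
leave("clear",0,105,330)
bot.move_ptp([474,-190,400],O); bot.dwell(.3)
i=imaging.capture("wrist");cv2.imwrite("pics/p4.png",cv2.resize(i,(800,600))); st("end")
```

```text
released 52.78 [ 489.3 -182.1   83.7] open 0.845 F [-0.7  0.1  0.3] grip 0.0
end 55.34 [ 473.8 -189.7  399. ] open 0.85 F [-0.5 -1.3 -0.6] grip 0.0
```

View pics/p4.png

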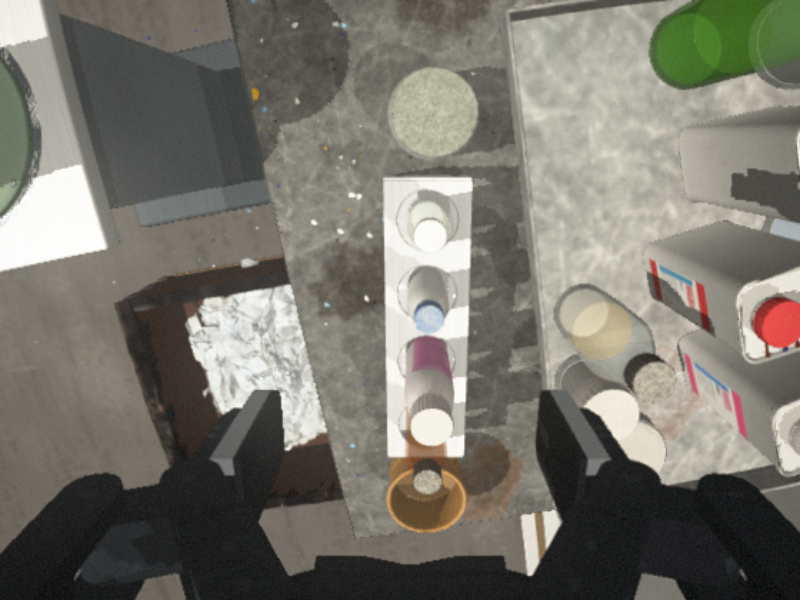

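All four bottles stand upright in their pockets: clear (430,235), white (430,317), pink (432,425) and brown (427,483) next to the tin. The tin and jar look undisturbed and the gripper is clear, so I'm handing in.

```bash
python3 -c "
from bench import bot
print(bot.sign_off())"
```

```text
the job is handed in; nothing more can be done
None
```

The job is handed in: brown, pink, white and clear stand upright and released in the metal rack in that order from the mixing tin, with tin and jar looking undisturbed, after about 55 s of the 112 s allowed; the judge returned no verdict.

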